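# Shut the gas off and take the round roll up with tongs

### The arm

A 6-joint arm with a two-finger parallel gripper is mounted at the origin on the work surface. World frame = base frame: x ahead of the robot, y to its left, z up, the work surface at z = 0. Lengths are in m, angles in rad, forces in N, time in s.
With the tool pointing down it reaches from about 0.3 to 0.875 m from the base axis. Payload 6.4 kg.
Tool frame: the origin (TCP) lies on the centre line of the jaws, within the pads' length; the fingertips stand 25 mm ahead of it and the grasp point (between the pads) lies 6 mm ahead of it (robot.tip_reach is the distance from the TCP to the fingertips, in m); z points along the fingers, y is the line along which they close (so a half turn about z gives the same grasp; the last joint's range is limited). The gripper opens to 85 mm and grips with 20 to 120 N. Pads are 22 mm wide; open, the fingers measure 114 mm over their backs; the gripper's body (76 mm by 85 mm) begins 54 mm behind the grasp point. The pads swing forward as they close: fully open they stand 13 mm farther back than shut.
Start: joints at [1.007, 0.181, 1.607, -0, 1.354, -0.206], TCP at [0.201, 0.539, 0.256] pointing down, gripper open.
Joint ranges: [-2.99, 2.99], [-0.89, 2.07], [0.3, 2.58], [-1.14, 4.28], [0, 2.63], [-3.12, 3.12]. Speed limits (rad/s): [2.57, 2.57, 3.01, 3.14, 3.14, 3.14].

### API

Orientations are given as a unit quaternion [w, x, y, z].
In Python, from cell import robot gives the robot as it stands. The module is installed in compiled form; this text tells all that it offers.
- The arm moves only by the tool move_arm, never from a script. Its argument "rows" is a list of rows, each a list of 2 entries, a list of its own where there are three numbers: the shift along the world's x, y, z each as a share of 30 cm, from -1 to 1, then the turn about the world's z as a share of 1.5 rad, from -1 to 1. In form: [[[x, y, z], roll], ...]. A call has 1 to 5 rows; each row is the pose to reach, as a shift and turn from the pose commanded when the call began; what a row does not reach only later rows make up. A row lasts 1/12 s, in which the tool goes at most 41.7 mm and 7.16 degrees, less where a joint would pass 70% of its speed; a pose out of reach is approached as far as the arm can. A call with a number of a shift or a turn outside -1 to 1 is refused whole. A call with a gripper value outside its range is refused whole. "jaw" is the closure, from -1 (fully open) to 1 (shut), set as the call begins (left out, the last holds). The fingers move at their own pace and stop on an object; "squeeze" is the grip in N (left out, the last holds). Time passes only in rows, so rows that repeat a pose let the fingers close. It gives the time, the measured TCP pose, the force, the opening and the grip force at its end, in the units of the state.
- robot.state(): the state, without advancing time (a new reading comes with each control period).
- robot.read_camera(name): name is "scene" or "top"; returns a dict with "img" (420x560x3 uint8, blue, green, red), "vertical_fov" (degrees; the focal length in pixels is half the picture's height over the tangent of half this angle, whatever the lens; pixels are square), "cx", "cy" (the principal point, pixels), "R" (3x3) and "t" (3): a world point X has camera coordinates R X + t. Camera axes: x right, y down, z forward; pixel columns grow to the right and rows downward; lengths in m; the calibration is good to about 2 mm. A picture is of the moment at which its call begins. There is no depth.
- robot.close_job(): hands the job in; it is judged then, once.
The state is a dict: "time_s": time; "q": joint angles; "qd": joint speeds; "tau": joint torques, N m; "tool_pos": TCP position; "eef_rot": TCP orientation; "contact_force": force on the tool from outside, world axes, zero at the start; "moment": the same for the moment, N m; "finger_gap": finger opening in m; "gripper_force": force on a finger pad.
Only numpy, scipy, OpenCV 4.12 (cv2) and the standard library are available. Lean on these libraries where they do the work, as an engineer would, in place of code of your own. Each camera call takes 0.05 s, during which the arm holds its last target. There are 200 camera calls.

### The job

Take the hob key out of its wooden stand, push it fully down into the slot of the hob's gas cock and turn it clockwise as far as it goes to shut the gas off, and leave the key in there. Then pick up the tongs, close them gently on the small round roll on the toasting rack (not touching it with the gripper, and leaving the two long rolls where they lie and the jar and the mug alone) and lift it about 10 cm above the rack. Finish while still holding it up in the tongs: do not put it down.

Things in the scene. Friction and masses are not known exactly. Their poses are not given: they have to be found in the camera images.
- hob: fixed built-in hob, a black glass plate 300 (x) x 420 (y) mm, 12 mm high, with a toasting rack on its left part and the gas cock at its right end. Origin: centre of its underside, on the counter; x away from the robot, y left, z up
- rack_top (a point): centre of the toasting rack's top face, 55 mm above the counter. The steel rack is 160 mm deep (hob x) and 270 mm wide (hob y), flat and without a rim. On it the three rolls lie side by side in a row along hob y, about 90 mm from centre to centre: the round one may be left, middle or right
- cock_mouth (a point): centre of the slot's mouth in the top of the gas cock, a round aluminium drum 46 mm across that stands on the hob plate, its top 38 mm above the counter. The slot is 20.6 x 8.6 mm, its long side along this point's x axis, and 22 mm deep. z up; the point turns with the drum, the slot is alike after half a turn
- cock (a joint): angle of the gas cock in rad, grows clockwise seen from above: at 0 the slot lies along the hob's x axis and the gas is full on, a stop at 1.2 is off. Starts anywhere from 0 to 0.2. Friction 0.06 N m, stays where it is left
- key: loose upright hob key, 60 g. Origin: lower end of its blade, z up. Blade 18 (x) x 6 (y) mm, 20 mm long, tip tapered (lowest 5 mm: 13 x 3.5); from 20 to 26 mm a black disc 34 mm across that rests on the stand or, when fully in, on the drum; from 26 to 64 mm a black grip bar 40 (x) x 14 (y) mm. Alike after half a turn. About 0.15 rad of play either way in the cock's slot
- tongs: loose steel spring tongs, 110 g, 205 mm long, lying on their side on the counter so that the two arms open and close level, sideways. Origin: on the underside of the rear hinge block; x along the tongs to the jaws (always the middle line), y to the left arm, z up. The arms are upright strips 24 mm high (jaws 28 mm), sprung wide open when let go
- tongs_grip (a point): where to squeeze the tongs, 90 mm ahead of the hinge, 12 mm above the underside. Outside width 52 mm open, 32 mm on the round roll; outsides parallel at 45 mm. The spring presses each finger with 4 N (open) to 5.5 N, enough to carry the tongs (balanced here) at 45 mm with the jaws still open; of further grip force half reaches the jaws
- tongs_mouth (a point): middle between the jaws, 185 mm ahead of the hinge (95 mm ahead of tongs_grip), 14 mm above the tongs' underside. Each jaw is a shallow V plate about 40 mm long; open, the gap between them is about 75 mm at their ends and 90 mm in their middle, 100 mm wide outside; each gap is 13 mm less with tongs_grip squeezed to 45 mm
- tongs_left: the tongs' left (+y) arm with its jaw, hinged on the block; origin at its hinge pin
- tongs_right: the tongs' right (-y) arm with its jaw, hinged on the block; origin at its hinge pin
- bun: the small round bread roll, 46 mm across, 38 mm high with upright sides from 6 to 26 mm and a domed top, 30 to 65 g, loose on the rack. Origin: centre of its underside
- roll_a: a long bread roll, 82 (x) x 36 (y) x 34 mm, loose on the rack, lying roughly along hob x. Origin: centre of its underside
- roll_b: another long bread roll, the same as roll_a
- jar: glass jar, 68 mm across, 90 mm high, standing on the counter; origin under its centre
- mug: white mug, 76 mm across, 90 mm high, standing on the counter; origin under its centre
- stand: fixed wooden block 55 (x) x 45 (y) mm, 30 mm high, in whose slot the key stands at the start, key origin 10 mm above the counter: lift the key by 25 mm to clear it. Origin: centre of its underside
Not all that is in view belongs to the job. Leave any red look-alike of the key alone.

How it is judged:
On the way, in this order (a step that is already met when the one before it is completed fails the run):
1. the key is fully down in the cock's slot (horizontal distance between key and cock_mouth below 0.005 m and z of key in the frame of cock_mouth below -0.015 m and angle between key's own z axis and vertical below 0.15 rad), for 0.2 s.
2. the cock is turned off with the key in it (value of joint cock above 1.05 rad and horizontal distance between key and cock_mouth below 0.006 m and z of key in the frame of cock_mouth below -0.013 m), for 0.2 s.
3. the round roll is lifted between the tongs' jaws (z of bun in the frame of rack_top above 0.03 m and contact force between each of tongs_left, tongs_right and bun above 0.3 N), for 0.2 s.
At the end, for the whole second after the job is handed in: Cock over 1.05 rad, key in it (6 mm, 13 mm deep); fingers hold the tongs; both jaws press the round roll (over 0.3 N each), its underside over 60 mm and the tongs' rear over 30 mm above the rack, still (under 0.05 m/s), roll touching neither hob nor fingers, tongs not touching the hob (all of step 2 and z of bun in the frame of rack_top above 0.06 m and z of tongs in the frame of rack_top above 0.03 m and contact force between each of tongs_left, tongs_right and bun above 0.3 N and contact force between the fingers and tongs above 1 N and contact force between each of bun, tongs and hob below 0.05 N and contact force between the fingers and bun below 0.05 N and linear speed of bun below 0.05 m/s); the arm keeps its last pose, push and grip.
It fails at once if the gripper's fingers touch the round roll (contact force between the fingers and bun above 0.5 N).
It fails at once if the round roll is crushed: a jaw presses it with over 25 N (contact force between any of tongs_left, tongs_right and bun above 25 N).
It fails at once if a long roll is moved by over 25 mm (distance of any of roll_a, roll_b from where it was at the start of the episode above 0.025 m).
It fails at once if the jar or the mug is moved by over 40 mm (distance of any of jar, mug from where it was at the start of the episode above 0.04 m).
It also fails if it takes over 64 s, if anything falls off the work surface, if the arm or the gripper's body presses on something with over 40 N, if the wrist force passes 120 N, or if a joint passes its speed limit or range.

## Working session

There is one attempt and no reset: what is moved stays moved. The work goes in short steps, Python scripts to look and compute and a tool call to move; the robot and the scene stay as the last step left them, time stands still between calls to the robot, and variables do not carry over. Pictures are saved under pics/ and viewed, at most 10 in all, crops included, and the job is handed in when it is done.

Besides the shell and the picture viewer there is one more tool, called after "Emit:" as a command line: name --argument value ..., lists and objects as JSON in quotes. move_arm: Moves the arm, as the interface text tells. Shift numbers are shares of 30 cm and turn numbers shares of 1.5 rad, none past 1 either way. Its arguments: {"type":"object","properties":{"rows":{"type":"array","items":{"type":"array"}},"jaw":{"type":"number"},"squeeze":{"type":"number"}},"required":["rows"]}

```bash
mkdir -p pics; cat > h.py <<'E'
import numpy as np, cv2
from cell import robot
def cam(n):
    c=robot.read_camera(n); c['f']=c['img'].shape[0]/2/np.tan(np.radians(c['vertical_fov'])/2); c['R']=np.array(c['R']); c['t']=np.array(c['t']); return c
def ray(c,u,v):
    d=c['R'].T@np.array([(u-c['cx'])/c['f'],(v-c['cy'])/c['f'],1]); return -c['R'].T@c['t'],d
def onz(c,u,v,z):
    o,d=ray(c,u,v); return o+d*(z-o[2])/d[2]
def proj(c,X):
    p=c['R']@np.array(X)+c['t']; return p[:2]/p[2]*c['f']+[c['cx'],c['cy']]
E
python3 - <<'E'
from h import *
for n in("scene","top"):
    c=cam(n); cv2.imwrite(f"pics/{n}0.png",c['img']); np.savez(f"{n}0.npz",**c); print(n,c['f'],c['cx'],c['cy'],-c['R'].T@c['t'],c['R'].round(3).tolist())
print(robot.state())
E
```

```text
scene 538.9258809947565 282.0937656341268 202.15076687825885 [ 1.15090163 -0.56428995  1.12861012] [[0.73, 0.683, 0.004], [0.532, -0.565, -0.631], [-0.429, 0.463, -0.776]]
top 389.9662465582684 274.7736204572564 210.9009644158002 [0.48636405 0.02786505 1.14725563] [[0.02, -0.999, -0.031], [-0.997, -0.018, -0.08], [0.079, 0.032, -0.996]]
{'time_s': 0.1, 'q': array([ 1.00671402e+00,  1.81477005e-01,  1.60788370e+00, -8.83370003e-06,
        1.35383568e+00, -2.06282699e-01]), 'qd': array([ 0.00034105, -0.00223917, -0.00055703,  0.00010758,  0.00221627,
       -0.00102907]), 'tau': array([ 8.44434944e-04, -4.45877230e+01, -3.52238345e+01, -3.50293567e-04,
        4.19135540e-03,  1.85831630e-05]), 'tool_pos': array([0.20110001, 0.53819898, 0.25548021]), 'eef_rot': array([-2.97286075e-04,  1.77946048e-01,  9.84039918e-01, -7.44730823e-04]), 'contact_force': array([ 0.05954028, -1.28000781,  0.52139103]), 'moment': array([0.02647524, 0.00247832, 0.01211666]), 'gripper_force': 0.0, 'finger_gap': 0.08552316700850518}
```

View pics/scene0.png

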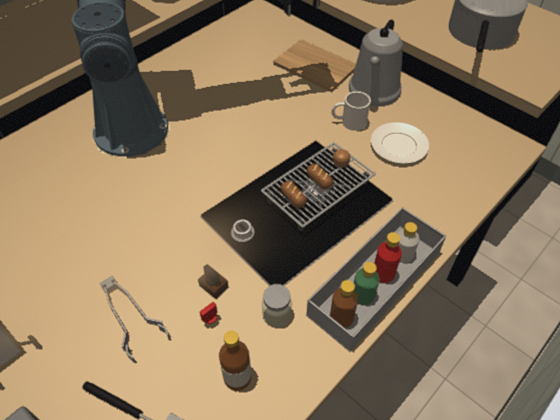

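View pics/top0.png

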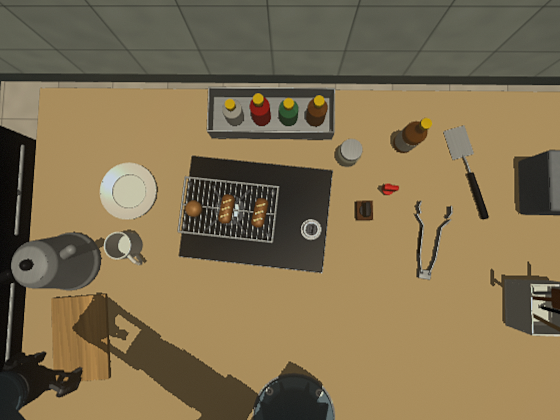

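The top view shows:
- the stand with the black key at (364,210)
- the red look-alike lying at (390,188)
- the cock at (311,230)
- the round roll at (193,208), leftmost, with the long rolls at (227,209) and (260,212)
- the tongs' hinge at (425,273), with the jaws at (417,204) and (448,210)

In the scene view, the key is at (212,278), the red one at (209,313) and the cock at (242,231). The black key in the wooden block fits the description. I'll check it in one enlarged crop.

```bash
python3 - <<'E'
from h import *
t=dict(np.load("top0.npz")); s=dict(np.load("scene0.npz"))
T=t['img'];S=s['img']
def cr(I,u,v,w,h,k): return cv2.resize(I[v:v+h,u:u+w],None,fx=k,fy=k,interpolation=cv2.INTER_CUBIC)
a=np.hstack([cr(T,295,190,50,37,8)[:296,:400],cr(T,345,190,50,37,8)[:296,:400]])
a[:]=np.hstack([cr(T,290,210,50,37,8),cr(T,345,190,50,37,8)])
b=np.hstack([cr(S,217,212,50,37,8),cr(S,187,260,50,37,8)])
cv2.imwrite("pics/crop1.png",np.vstack([a,b]))
# bun
# hob plate: dark
g=T.max(2); m=((g<40)*255).astype(np.uint8); m[:150]=0;m[275:]=0;m[:,:170]=0;m[:,335:]=0
m=cv2.morphologyEx(m,cv2.MORPH_CLOSE,np.ones((15,15)))
c=max(cv2.findContours(m,0,2)[0],key=cv2.contourArea); r=cv2.minAreaRect(c); 
P=np.array([onz(t,*p,.012)[:2] for p in cv2.boxPoints(r)]);print("hob corners",P.round(4).tolist(),P.mean(0),[np.linalg.norm(P[i]-P[i-1]).round(4) for i in range(4)])
# brown rolls
hsv=cv2.cvtColor(T,cv2.COLOR_BGR2HSV)
m=((hsv[...,1]>110)&(hsv[...,2]>70)).astype(np.uint8)*255; m[:185]=0;m[240:]=0;m[:,:182]=0;m[:,282:]=0
for c in cv2.findContours(m,0,2)[0]:
    if cv2.contourArea(c)>30: r=cv2.minAreaRect(c);print("roll",r,onz(t,*r[0],.075))
# drum
m=((hsv[...,1]<60)&(hsv[...,2]>90)).astype(np.uint8)*255; m[:215]=0;m[245:]=0;m[:,:295]=0;m[:,325:]=0
for c in cv2.findContours(m,0,2)[0]:
    if cv2.contourArea(c)>30: r=cv2.minEnclosingCircle(c);print("drum",r,onz(t,*r[0],.038))
# tongs
m=((hsv[...,1]<70)).astype(np.uint8)*255; m[:195]=0;m[285:]=0;m[:,:405]=0;m[:,455:]=0
cv2.imwrite("pics/m.png",cv2.resize(np.hstack([T[190:290,400:460],cv2.merge([m]*3)[190:290,400:460]]),None,fx=6,fy=6,interpolation=cv2.INTER_CUBIC))
E
```

```text
hob corners [[0.4898, 0.3381], [0.7371, 0.3219], [0.7064, -0.0159], [0.4623, 0.0056]] [0.59889805 0.16242654] [np.float64(0.3336), np.float64(0.2479), np.float64(0.3392), np.float64(0.245)]
roll ((189.25851440429688, 209.726806640625), (16.203582763671875, 23.46725845336914), 65.224853515625) [0.57082082 0.30047005 0.075     ]
roll ((259.1938171386719, 212.16009521484375), (12.292320251464844, 28.856971740722656), 12.994616508483887) [0.56755967 0.10563822 0.075     ]
roll ((225.8461456298828, 208.7692413330078), (12.159198760986328, 29.417417526245117), 11.309932708740234) [0.5753097  0.19843554 0.075     ]
drum ((310.7430419921875, 229.11752319335938), 10.577448844909668) [ 0.52478373 -0.03925366  0.038     ]
```

View pics/crop1.png

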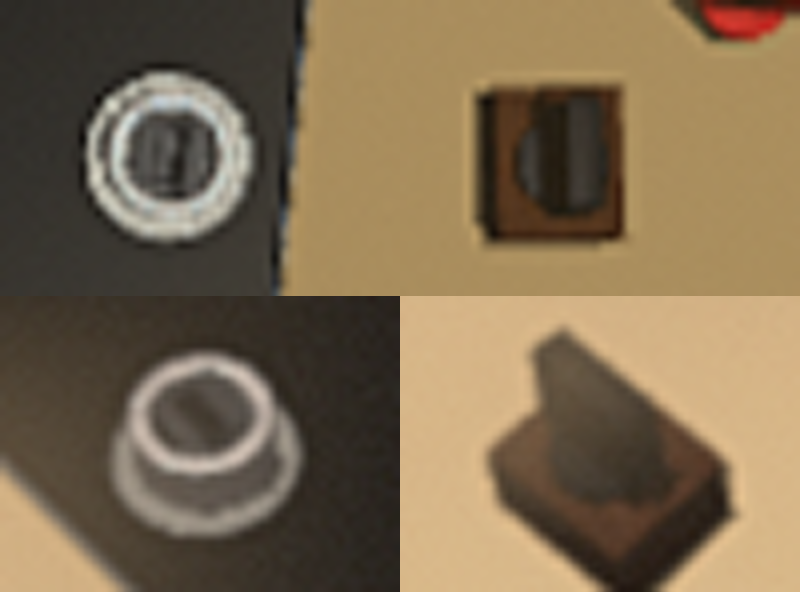

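View pics/m.png

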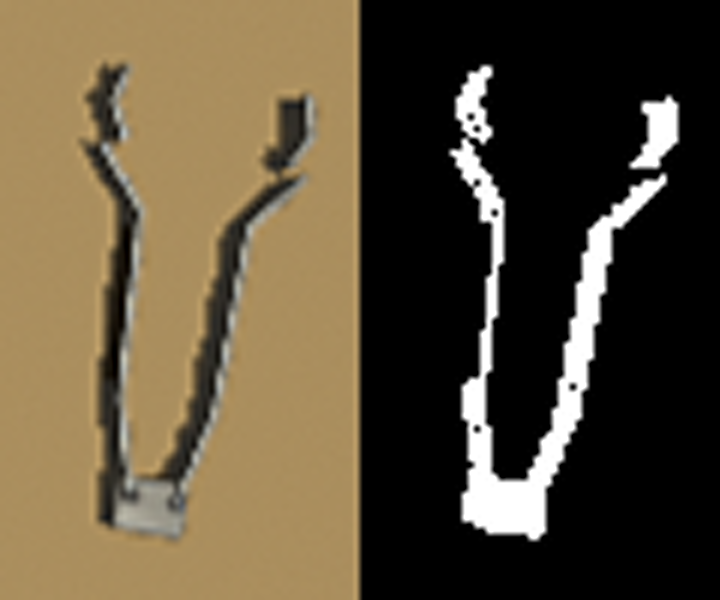

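The crop confirms the black upright key in the wooden block, with its top face near (368.4,209.1); the red one lies apart. The drum top is near (311,228.8) in the top view and (242.4,226.6) in the scene view, with the slot roughly along hob x. Tongs: block pins are near (421.3,272.5) and (429.5,273.3), and the jaw tips near (420.3,201.3) and (451.5,206.2).

```bash
cat >> h.py <<'E'
def tri(c1,p1,c2,p2):
    o1,d1=ray(c1,*p1);o2,d2=ray(c2,*p2);k=np.linalg.lstsq(np.c_[d1,-d2],o2-o1,rcond=None)[0]
    a=o1+k[0]*d1;b=o2+k[1]*d2;return (a+b)/2,np.linalg.norm(a-b)
E
python3 - <<'E'
from h import *
t=dict(np.load("top0.npz")); s=dict(np.load("scene0.npz"))
print("cock top",onz(t,311,228.8,.038),"scene",onz(s,242.4,226.6,.038),"tri",tri(t,(311,228.8),s,(242.4,226.6)))
print("key top",onz(t,368.4,209.1,.074),"disc",onz(t,365.4,209.1,.036))
for z,p in((.074,(366.3,202)),(.074,(366.3,216)) ): print(onz(t,*p,z))
print("scene bar: corner far",onz(s,207,264.25,.074), onz(s,219,273,.074))
for n,p in dict(p1=(421.3,272.5),p2=(429.5,273.3),j1=(420.3,201.3),j2=(451.5,206.2),blk=(425,274.7)).items(): print(n,onz(t,*p,.024 if n[0]!='j' else .028))
# plate right edge line
g=t['img'].max(2).astype(float); E=[]
for v in range(180,262,4):
    r=g[v,318:340]; k=np.argmax(np.diff(r)); E.append(onz(t,318+k+.5+.5,v,.012)[:2])
E=np.array(E); print("edge yaw",np.polyfit(E[:,0],E[:,1],1),E[::5].round(3).tolist())
# stand left/right edges: brown contour in both views
for c,b,z in((t,(345,190,395,227),.03),):
    h=cv2.cvtColor(c['img'],cv2.COLOR_BGR2HSV); m=(h[...,2]<110).astype(np.uint8)*255
    M=np.zeros_like(m);M[b[1]+5:b[3],b[0]:b[2]-18]=m[b[1]+5:b[3],b[0]:b[2]-18]
    k=max(cv2.findContours(M,0,2)[0],key=cv2.contourArea);r=cv2.minAreaRect(k);print("stand",r,onz(c,*r[0],.03))
h=cv2.cvtColor(t['img'],cv2.COLOR_BGR2HSV)
I=cv2.resize(s['img'][215:315,185:275],None,fx=6,fy=6,interpolation=cv2.INTER_CUBIC)
K=cv2.resize(t['img'][180:240,180:215],None,fx=7,fy=10,interpolation=cv2.INTER_CUBIC)
J=cv2.convertScaleAbs(I,alpha=1.6)
cv2.imwrite("pics/c2.png",np.hstack([J,K])[:600,:800])
E
```

```text
cock top [ 0.52569794 -0.03996886  0.038     ] scene [ 0.52998681 -0.03987013  0.038     ] tri (array([ 0.52681166, -0.03910814,  0.03417506]), np.float64(0.0029351858900042113))
key top [ 0.58147648 -0.19410793  0.074     ] disc [ 0.58469311 -0.19350488  0.036     ]
[ 0.60095382 -0.18835221  0.074     ]
[ 0.56240099 -0.18842129  0.074     ]
scene bar: corner far [ 0.56845883 -0.18839805  0.074     ] [ 0.60589082 -0.18541432  0.074     ]
p1 [ 0.40894228 -0.35294921  0.024     ]
p2 [ 0.40722795 -0.3757969   0.024     ]
j1 [ 0.61051599 -0.35064176  0.028     ]
j2 [ 0.5980158 -0.438252   0.028    ]
blk [ 0.40302798 -0.36321147  0.024     ]
edge yaw [-0.08837846 -0.03993676] [[0.671, -0.101], [0.612, -0.096], [0.553, -0.088], [0.495, -0.085], [0.437, -0.08]]
stand ((363.5331115722656, 210.0291748046875), (18.96299934387207, 18.027324676513672), 86.42366790771484) [ 0.58246597 -0.18940987  0.03      ]
```

View pics/c2.png

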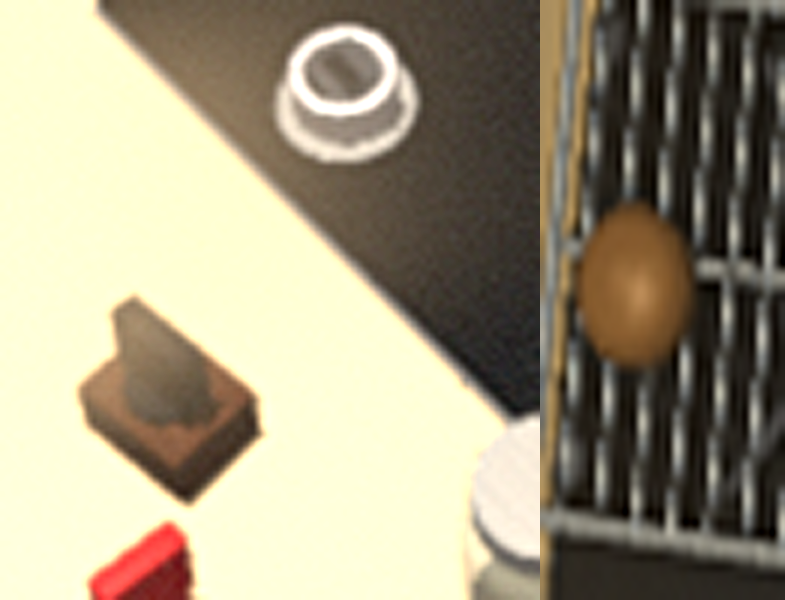

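The scene crop confirms the upright key in the stand and the separate red one. The round roll is the leftmost piece, at about (193.3,208.0) in the top view. My estimates:
- key at about (0.585,-0.192), yaw about 0
- cock at about (0.528,-0.039)
- hob yaw about -0.088

I'm moving above the key now.

Emit:
move_arm --rows '[[[0.32,-0.608,0],0.26],[[0.32,-0.608,0],0.26],[[0.32,-0.608,0],0.26],[[0.32,-0.608,0],0.26],[[0.32,-0.608,0],0.26]]' --jaw -0.2 --squeeze 40

```text
time_s: 0.52
tool_pos: [0.2943, 0.3604, 0.2558]
eef_rot: [-0.0, -0.018, 1.0, -0.0]
contact_force: [1.3, 0.6, -0.2]
finger_gap: 0.0511
gripper_force: 0.0
```

Emit:
move_arm --rows '[[[0.32,-0.608,0],0],[[0.32,-0.608,0],0],[[0.32,-0.608,0],0],[[0.32,-0.608,0],0],[[0.32,-0.608,0],0]]'

```text
time_s: 0.93
tool_pos: [0.3906, 0.1776, 0.2562]
eef_rot: [0.0, -0.016, 1.0, -0.0]
contact_force: [0.8, 1.6, 0.4]
finger_gap: 0.0508
gripper_force: 0.0
```

Emit:
move_arm --rows '[[[0.32,-0.608,0],0],[[0.32,-0.608,0],0],[[0.32,-0.608,0],0],[[0.32,-0.608,0],0],[[0.32,-0.608,0],0]]'

```text
time_s: 1.35
tool_pos: [0.4867, -0.0051, 0.2561]
eef_rot: [-0.0, -0.016, 1.0, -0.0]
contact_force: [0.5, 0.6, 0.4]
finger_gap: 0.0514
gripper_force: 0.0
```

Emit:
move_arm --rows '[[[0.32,-0.608,0],0],[[0.32,-0.608,0],0],[[0.32,-0.608,0],0],[[0.32,-0.608,0],0],[[0.32,-0.608,0],0]]'

```text
time_s: 1.77
tool_pos: [0.5827, -0.1874, 0.2557]
eef_rot: [-0.0, -0.016, 1.0, 0.0]
contact_force: [1.2, 0.8, 1.6]
finger_gap: 0.0511
gripper_force: 0.0
```

Emit:
move_arm --rows '[[[0,0,-0.13],0],[[0,0,-0.26],0],[[0,0,-0.38],0],[[0,0,-0.5],0],[[0,0,-0.56],0]]'

```text
time_s: 2.18
tool_pos: [0.5792, -0.1838, 0.0827]
eef_rot: [-0.003, -0.016, 1.0, 0.002]
contact_force: [-1.0, 0.6, -0.6]
finger_gap: 0.0512
gripper_force: 0.0
```

Emit:
move_arm --rows '[[[0,0,-0.03],0],[[0,0,-0.065],0],[[0,0,-0.065],0]]'

```text
time_s: 2.43
tool_pos: [0.5817, -0.1848, 0.0674]
eef_rot: [-0.001, -0.016, 1.0, 0.0]
contact_force: [-0.8, 0.1, -0.4]
finger_gap: 0.0517
gripper_force: 0.0
```

Emit:
move_arm --rows '[[[0,0,0],0],[[0,0,0],0],[[0,0,0],0],[[0,0,0],0],[[0,0,0],0]]' --jaw 1

```text
time_s: 2.85
tool_pos: [0.5844, -0.1896, 0.0721]
eef_rot: [0.003, -0.016, 1.0, -0.004]
contact_force: [-0.8, -12.2, 1.5]
finger_gap: 0.0132
gripper_force: 38.7
```

Emit:
move_arm --rows '[[[0,0,0.07],0],[[0,0,0.14],0],[[0,0,0.22],0],[[0,0,0.22],0],[[0,0,0.22],0]]'

```text
time_s: 3.27
tool_pos: [0.584, -0.186, 0.1379]
eef_rot: [0.003, -0.016, 1.0, -0.001]
contact_force: [0.5, 0.0, -0.4]
finger_gap: 0.0131
gripper_force: 42.0
```

```bash
python3 - <<'E'
from h import *
out=[]
p=robot.state()['tool_pos'];print(p)
for n in("scene","top"):
    c=cam(n); u,v=proj(c,p-[0,0,.03]).astype(int); print(n,u,v)
    cv2.imwrite(f"pics/{n}1.png",c['img']); np.savez(f"{n}1.npz",**c)
    out.append(cv2.resize(c['img'][v-30:v+30,u-33:u+33],None,fx=6,fy=6,interpolation=cv2.INTER_CUBIC))
cv2.imwrite("pics/g1.png",np.hstack(out))
E
```

```text
[ 0.58396154 -0.18601039  0.1378979 ]
scene 210 259
top 367 207
```

View pics/g1.png

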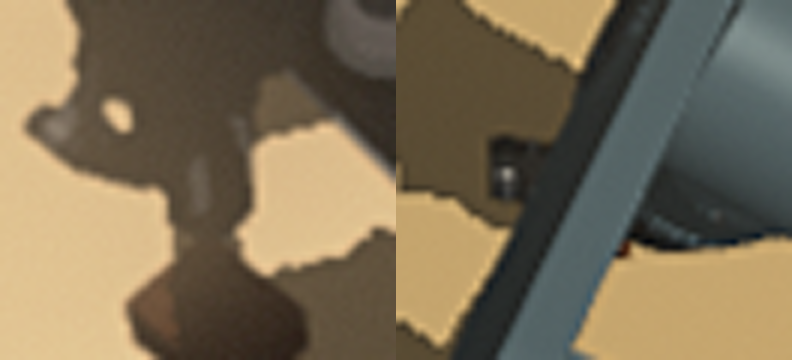

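The fingers hold something 13 mm thick (the bar), though the arm hides the key in this view. I'm carrying it over the cock.

Emit:
move_arm --rows '[[[-0.04,0.12,0],-0.05],[[-0.09,0.25,0],-0.12],[[-0.14,0.38,0],-0.12],[[-0.19,0.508,0],-0.12],[[-0.19,0.508,0],-0.12]]'

```text
time_s: 3.78
tool_pos: [0.5206, -0.0262, 0.1324]
eef_rot: [-0.004, 0.072, 0.997, 0.002]
contact_force: [0.3, 1.1, -1.5]
finger_gap: 0.0135
gripper_force: 42.1
```

Emit:
move_arm --rows '[[[0,0,0],0],[[0,0,0],0],[[0,0,0],0],[[0,0,0],0]]'

```text
time_s: 4.12
tool_pos: [0.5258, -0.0339, 0.1346]
eef_rot: [0.0, 0.075, 0.997, -0.0]
contact_force: [0.6, -0.4, -0.4]
finger_gap: 0.0133
gripper_force: 42.1
```

```bash
python3 - <<'E'
from h import *
s=robot.state();p=s['tool_pos'];print(p,s['eef_rot'],s['contact_force'])
c=cam("scene"); print(proj(c,p-[0,0,.06]),proj(c,[.528,-.0395,.038])); np.savez("scene2.npz",**c)
I=c['img'][165:265,200:300]
cv2.imwrite("pics/g2.png",cv2.convertScaleAbs(cv2.resize(I,None,fx=6,fy=6,interpolation=cv2.INTER_CUBIC),alpha=1.8))
E
```

```text
[ 0.52576051 -0.03393742  0.13461677] [ 2.82881150e-07  7.45787011e-02  9.97215127e-01 -9.34037073e-05] [ 0.63056835 -0.38598769 -0.43581716]
[242.14565846 215.41982511] [241.95395043 226.07830772]
```

View pics/g2.png

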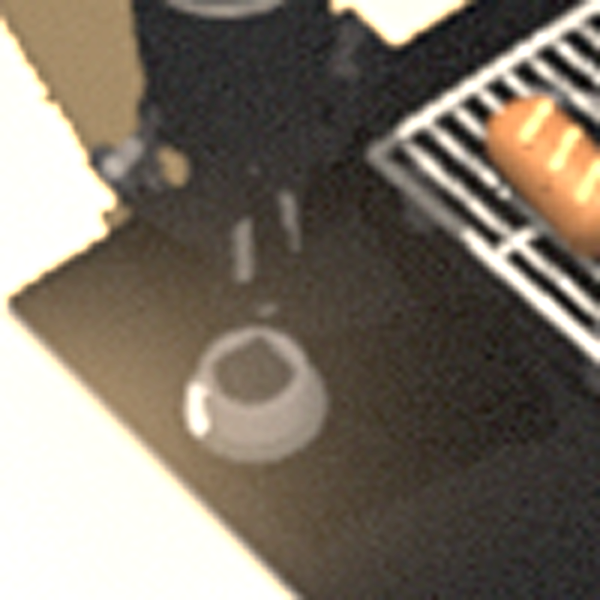

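The held key is just above the drum: its tip highlight is near (244.5,216.5) and the drum rim centre near (242.5,226). The arm settles slowly, so I'll refine the drum centre from the first undisturbed pictures and let it settle.

```bash
python3 - <<'E'
from h import *
t=dict(np.load("top0.npz")); s=dict(np.load("scene0.npz"))
def rimfit(c,u,v,zr,it=3):
    g=cv2.GaussianBlur(cv2.cvtColor(c['img'],cv2.COLOR_BGR2GRAY),(0,0),.7).astype(np.float32)
    X=onz(c,u,v,.038)
    for z in (.038,):
      for _ in range(4):
        P=[];
        for a in np.linspace(0,2*np.pi,48,endpoint=False):
            rr=np.linspace(.012,.026,57)
            q=np.array([proj(c,[X[0]+r*np.cos(a),X[1]+r*np.sin(a),z]) for r in rr],np.float32)
            pr=cv2.remap(g,q[:,0].reshape(1,-1),q[:,1].reshape(1,-1),1)[0]
            k=np.argmax(np.gradient(pr)); P.append([X[0]+rr[k]*np.cos(a),X[1]+rr[k]*np.sin(a)])
        P=np.array(P)
        A=np.c_[2*P,np.ones(len(P))]; w=np.ones(len(P))
        for _ in range(6):
            sol=np.linalg.lstsq(A*w[:,None],(P**2).sum(1)*w,rcond=None)[0]
            R=np.sqrt(sol[2]+sol[:2]@sol[:2]); e=np.linalg.norm(P-sol[:2],axis=1)-R; w=1/(1+(e/.0007)**2)
        X=sol
    return X[:2],R,np.abs(e).mean()
print("top inner rim",rimfit(t,310.6,228.3,.038)); print("scene inner rim",rimfit(s,242,226.2,.038))
# slot direction: dark pixels within drum centre in the top picture
I=cv2.cvtColor(t['img'],cv2.COLOR_BGR2GRAY)[222:237,303:320]; print(I)
X=onz(t,193.3,208.05,.055+.02);print("bun",X,"scene",onz(s,341.5,158,.078))
s=robot.state();print(s['tool_pos'],s['time_s'])
E
```

```text
top inner rim (array([ 0.52556382, -0.040511  ]), np.float64(0.016557671167713558), np.float64(0.0007191487015242239))
scene inner rim (array([ 0.52833782, -0.04058033]), np.float64(0.01585437913028564), np.float64(0.0005657786684365318))
[[149 175 133 128 143 169 197 204 199 204 195 191 171 182 169 105  54]
 [183 193 108 146 169 171 160 166 160 156 153 187 200 182 162 165  92]
 [134 119 160 212 146 100  78  83  88  77  69 110 164 199 165 179 176]
 [ 97 112 204 173  97  77  76  71  57  56  59  66  93 148 185 175 192]
 [ 70 170 214 113  67  85  79  81  78  44  48  80  80  70 195 183 181]
 [ 74 197 186  87  71  87  73  84  94  47  48  83  86  56 179 194 186]
 [ 93 201 184  90  73  88  65  82  94  51  64  88  88  57 139 199 168]
 [100 204 158  77  78  86  67  84  71  38  72  87  86  55 120 197 170]
 [114 198 131  61  76  86  73  86  51  30  72  85 101  58 145 200 185]
 [102 193 169  92  80  84  77  90  53  34  78  87  89  59 176 199 187]
 [ 86 161 181 107  76  74  64  63  41  42  81  84  66 116 200 178 181]
 [155 108 182 180 103  91  84  90  64  57  79  79  85 179 198 175 193]
 [192 150 144 202 182 142  91  73  56  41  80 121 171 205 169 178 164]
 [185 190 137 143 184 196 177 163 155 157 174 194 193 189 172 170 108]
 [125 190 183 157 157 157 173 187 195 186 188 166 172 183 187 136  66]]
bun [0.5756973  0.28933538 0.075     ] scene [0.58228919 0.28424291 0.078     ]
[ 0.52570213 -0.03392572  0.13461315] 4.1667
```

Emit:
move_arm --rows '[[[0,0,0],0],[[0,0,0],0],[[0,0,0],0],[[0,0,0],0],[[0,0,0],0]]'

```text
time_s: 4.58
tool_pos: [0.5253, -0.0328, 0.1348]
eef_rot: [-0.0, 0.074, 0.997, 0.0]
contact_force: [0.1, -0.4, -1.3]
finger_gap: 0.0134
gripper_force: 42.1
```

Emit:
move_arm --rows '[[[0.004,-0.021,0],0],[[0.004,-0.021,-0.05],0],[[0.004,-0.021,-0.1],0],[[0.004,-0.021,-0.1],0],[[0.004,-0.021,-0.1],0]]'

```text
time_s: 5.0
tool_pos: [0.5259, -0.0392, 0.1042]
eef_rot: [-0.001, 0.074, 0.997, 0.0]
contact_force: [0.4, 0.3, -1.1]
finger_gap: 0.0131
gripper_force: 42.0
```

Emit:
move_arm --rows '[[[0,0,0],0],[[0,0,0],0],[[0,0,0],0]]'

```text
time_s: 5.25
tool_pos: [0.5272, -0.0392, 0.1057]
eef_rot: [0.001, 0.074, 0.997, -0.0]
contact_force: [0.4, 0.1, -0.5]
finger_gap: 0.0131
gripper_force: 42.0
```

```bash
python3 - <<'E'
from h import *
s=robot.state();p=s['tool_pos'];print(p,s['contact_force'])
c=cam("scene"); print(proj(c,p-[0,0,.0621]),proj(c,[.527,-.0395,.038]))
I=c['img'][190:245,215:270]
I=cv2.resize(I,None,fx=10,fy=10,interpolation=cv2.INTER_CUBIC).astype(float)/255
cv2.imwrite("pics/g3.png",np.clip(I**.5*255,0,255))
E
```

```text
[ 0.52716773 -0.03924068  0.10573446] [ 0.42291961  0.13654302 -0.46869336]
[241.67660902 224.49567992] [241.6765618  225.85932047][ WARN:0@0.890] global loadsave.cpp:1063 imwrite_ Unsupported depth image for selected encoder is fallbacked to CV_8U.
```

View pics/g3.png

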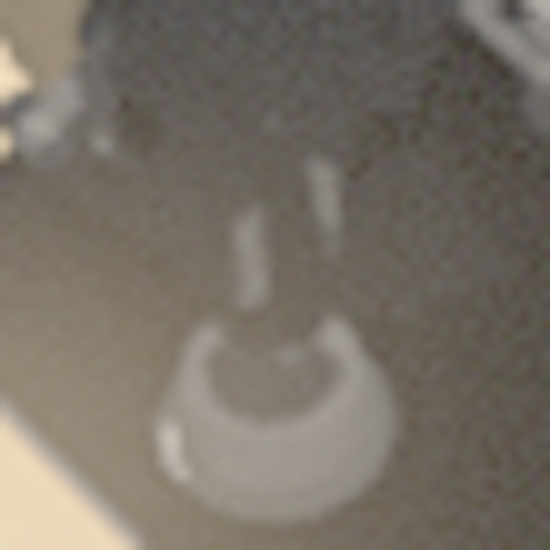

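The key's disc now covers the far part of the drum rim, and the blade tip is near (243.5,225), roughly over the slot mouth. I'm lowering gently.

Emit:
move_arm --rows '[[[0,0,-0.015],0],[[0,0,-0.025],0],[[0,0,-0.035],0],[[0,0,-0.04],0]]'

```text
time_s: 5.63
tool_pos: [0.5263, -0.0392, 0.0923]
eef_rot: [-0.0, 0.074, 0.997, -0.0]
contact_force: [-0.8, -1.4, -0.3]
finger_gap: 0.0136
gripper_force: 42.1
```

Emit:
move_arm --rows '[[[0,0,-0.01],0],[[0,0,-0.02],0],[[0,0,-0.02],0]]'

```text
time_s: 5.88
tool_pos: [0.5262, -0.0392, 0.0861]
eef_rot: [-0.0, 0.074, 0.997, -0.0]
contact_force: [0.0, -3.1, -1.6]
finger_gap: 0.0135
gripper_force: 41.8
```

Emit:
move_arm --rows '[[[0,0,-0.01],0],[[0,0,-0.02],0],[[0,0,-0.03],0],[[0,0,-0.03],0]]'

```text
time_s: 6.22
tool_pos: [0.5269, -0.0393, 0.0788]
eef_rot: [0.0, 0.074, 0.997, -0.0]
contact_force: [-4.4, -1.4, 10.9]
finger_gap: 0.0136
gripper_force: 43.5
```

Emit:
move_arm --rows '[[[0,0,0],0],[[0,0,0],0],[[0,0,0],0]]'

```text
time_s: 6.47
tool_pos: [0.5268, -0.0393, 0.0788]
eef_rot: [0.0, 0.074, 0.997, -0.0]
contact_force: [-3.3, -2.7, 10.6]
finger_gap: 0.0128
gripper_force: 43.6
```

Emit:
move_arm --rows '[[[0,0,0],-0.08],[[0,0,0],-0.16],[[0,0,0],-0.24],[[0,0,0],-0.32],[[0,0,0],-0.4]]'

```text
time_s: 6.88
tool_pos: [0.5273, -0.0397, 0.0789]
eef_rot: [0.001, 0.368, 0.93, -0.0]
contact_force: [-2.6, -4.0, 7.6]
finger_gap: 0.0133
gripper_force: 43.2
```

Emit:
move_arm --rows '[[[0,0,0],-0.08],[[0,0,0],-0.16],[[0,0,0],-0.24],[[0,0,0],-0.32],[[0,0,0],-0.35]]'

```text
time_s: 7.3
tool_pos: [0.5271, -0.0401, 0.0788]
eef_rot: [0.001, 0.597, 0.803, -0.0]
contact_force: [-3.1, -6.0, 8.3]
finger_gap: 0.0132
gripper_force: 43.3
```

```bash
python3 - <<'E'
from h import *
s=robot.state();print(s['tool_pos'],s['eef_rot'],2*np.arctan2(-s['eef_rot'][1],s['eef_rot'][2]),s['contact_force'],s['moment'])
E
```

```text
[ 0.5271442  -0.0401232   0.07882016] [ 1.06437284e-03  5.96595889e-01  8.02540951e-01 -4.82849971e-04] -1.278506467751974 [-3.09248586 -6.03759105  8.34286433] [-1.14473596  0.54506843  0.07406516]
```

Emit:
move_arm --rows '[[[0,0,0],-0.05],[[0,0,0],-0.08],[[0,0,0],-0.08]]'

```text
time_s: 7.55
tool_pos: [0.5269, -0.0401, 0.0788]
eef_rot: [0.001, 0.642, 0.767, -0.001]
contact_force: [-4.5, -5.5, 9.1]
finger_gap: 0.0132
gripper_force: 43.5
```

```bash
python3 - <<'E'
from h import *
s=robot.state();print(s['tool_pos'],2*np.arctan2(-s['eef_rot'][1],s['eef_rot'][2]),s['contact_force'],s['moment'])
E
```

```text
[ 0.52691745 -0.04010911  0.07882793] -1.3948298326162252 [-4.50608078 -5.4750247   9.06156932] [-1.13027056  0.75669207 -0.00811237]
```

Emit:
move_arm --rows '[[[0,0,0],-0.04],[[0,0,0],-0.08],[[0,0,0],-0.08],[[0,0,0],-0.08]]'

```text
time_s: 7.88
tool_pos: [0.5264, -0.0401, 0.0788]
eef_rot: [0.0, 0.686, 0.728, -0.001]
contact_force: [-5.9, -5.6, 12.0]
finger_gap: 0.0131
gripper_force: 43.9
```

```bash
python3 - <<'E'
from h import *
s=robot.state();print(s['tool_pos'],2*np.arctan2(-s['eef_rot'][1],s['eef_rot'][2]),s['contact_force'],s['moment'],s['finger_gap'])
E
```

```text
[ 0.52636244 -0.04006904  0.07883419] -1.5118783380569505 [-5.90752426 -5.56173096 11.96066463] [-1.09595696  1.14903844  0.29712678] 0.01311908009124153
```

The moment jumped to 0.3 N m at the stop, so the cock is off. Releasing and retreating.

Emit:
move_arm --rows '[[[0,0,0],0],[[0,0,0],0],[[0,0,0],0]]' --jaw -0.3

```text
time_s: 8.13
tool_pos: [0.5263, -0.0386, 0.0775]
eef_rot: [-0.0, 0.686, 0.727, 0.0]
contact_force: [0.4, 0.2, -0.4]
finger_gap: 0.0489
gripper_force: 0.0
```

Emit:
move_arm --rows '[[[0,0,0.07],0],[[0,0,0.17],0],[[0,0,0.3],0.08],[[0,0,0.42],0.16],[[0,0,0.5],0.24]]'

```text
time_s: 8.55
tool_pos: [0.5275, -0.0389, 0.2312]
eef_rot: [0.002, 0.542, 0.84, 0.001]
contact_force: [1.5, 0.0, -0.1]
finger_gap: 0.0552
gripper_force: 0.0
```

Emit:
move_arm --rows '[[[-0.058,-0.56,0],0.4],[[-0.058,-0.56,0],0.4],[[-0.058,-0.56,0],0.4],[[-0.058,-0.56,0],0.4],[[-0.058,-0.56,0],0.4]]' --jaw -1

```text
time_s: 8.97
tool_pos: [0.5086, -0.2108, 0.2277]
eef_rot: [0.0, 0.28, 0.96, -0.001]
contact_force: [-0.6, -0.8, -0.1]
finger_gap: 0.0855
gripper_force: 0.0
```

Emit:
move_arm --rows '[[[-0.058,-0.56,0],0.26],[[-0.058,-0.56,0],0.26],[[-0.058,-0.56,0],0.26],[[-0.058,-0.56,0],0.26],[[-0.058,-0.56,0],0.26]]'

```text
time_s: 9.38
tool_pos: [0.4903, -0.3813, 0.2273]
eef_rot: [0.0, 0.092, 0.996, -0.001]
contact_force: [-0.3, 1.2, 0.5]
finger_gap: 0.0855
gripper_force: 0.0
```

Emit:
move_arm --rows '[[[0,0,0],0],[[0,0,0],0],[[0,0,0],0]]'

```text
time_s: 9.63
tool_pos: [0.492, -0.3733, 0.2273]
eef_rot: [-0.0, 0.09, 0.996, 0.001]
contact_force: [-0.0, -0.1, -0.9]
finger_gap: 0.0853
gripper_force: 0.0
```

```bash
python3 - <<'E'
from h import *
s=robot.state();print(s['tool_pos'],2*np.arctan2(-s['eef_rot'][1],s['eef_rot'][2]),s['time_s'])
c=cam("top");d=cam("scene")
a=cv2.resize(c['img'][210:250,290:330],None,fx=10,fy=10,interpolation=cv2.INTER_CUBIC)
b=cv2.resize(d['img'][200:240,222:262],None,fx=10,fy=10,interpolation=cv2.INTER_CUBIC)
cv2.imwrite("pics/k.png",np.hstack([a,b]))
E
```

```text
[ 0.49197555 -0.37333464  0.22731041] -0.1796827766975313 9.6333
```

View pics/k.png

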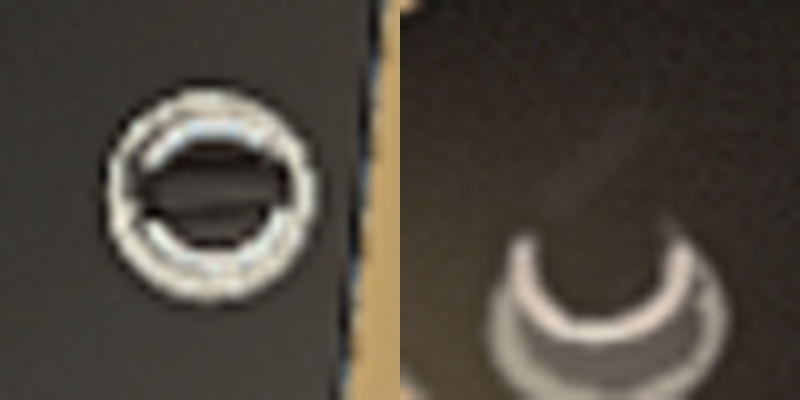

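The key stands in the drum with its disc on the rim and the bar turned to about -1.5 rad, running across the picture. Now lowering onto the tongs.

Emit:
move_arm --rows '[[[0,-0.008,-0.12],0.019],[[0,-0.008,-0.24],0.019],[[0,-0.008,-0.36],0.019],[[0,-0.008,-0.46],0.019],[[0,-0.008,-0.53],0.019]]'

```text
time_s: 10.15
tool_pos: [0.491, -0.3746, 0.0657]
eef_rot: [-0.001, 0.075, 0.997, 0.001]
contact_force: [0.1, 0.8, -0.1]
finger_gap: 0.0856
gripper_force: 0.0
```

Emit:
move_arm --rows '[[[0,0,-0.04],0],[[0,0,-0.08],0],[[0,0,-0.1],0],[[0,0,-0.11],0],[[0,0,-0.11],0]]'

```text
time_s: 10.57
tool_pos: [0.4922, -0.3776, 0.0363]
eef_rot: [0.0, 0.076, 0.997, -0.0]
contact_force: [1.1, -0.2, 0.2]
finger_gap: 0.0853
gripper_force: 0.0
```

Emit:
move_arm --rows '[[[0,0,0],0],[[0,0,0],0],[[0,0,0],0]]'

```text
time_s: 10.82
tool_pos: [0.4922, -0.3781, 0.0369]
eef_rot: [0.001, 0.076, 0.997, -0.001]
contact_force: [-1.0, -0.1, -1.2]
finger_gap: 0.0852
gripper_force: 0.0
```

Emit:
move_arm --rows '[[[0,0,-0.01],0],[[0,0,-0.018],0],[[0,0,-0.018],0]]'

```text
time_s: 11.07
tool_pos: [0.4914, -0.3772, 0.0299]
eef_rot: [-0.0, 0.076, 0.997, 0.0]
contact_force: [0.2, -0.3, -0.8]
finger_gap: 0.0855
gripper_force: 0.0
```

Emit:
move_arm --rows '[[[0,0,0],0],[[0,0,0],0],[[0,0,0],0],[[0,0,0],0],[[0,0,0],0]]' --jaw -0.04 --squeeze 20

```text
time_s: 11.48
tool_pos: [0.4921, -0.3779, 0.031]
eef_rot: [0.0, 0.076, 0.997, -0.0]
contact_force: [0.3, 0.1, 4.2]
finger_gap: 0.0445
gripper_force: 6.0
```

Emit:
move_arm --rows '[[[0,0,0.01],0],[[0,0,0.03],0],[[0,0,0.07],0],[[0,0,0.12],0],[[0,0,0.17],0]]'

```text
time_s: 11.9
tool_pos: [0.4915, -0.3772, 0.0824]
eef_rot: [-0.0, 0.076, 0.997, 0.0]
contact_force: [0.3, -0.7, -0.7]
finger_gap: 0.0442
gripper_force: 4.9
```

Emit:
move_arm --rows '[[[0,0,0.07],0],[[0,0,0.14],0],[[0,0,0.22],0],[[0,0,0.29],0],[[0,0,0.34],0]]'

```text
time_s: 12.32
tool_pos: [0.4922, -0.378, 0.1869]
eef_rot: [0.001, 0.076, 0.997, -0.001]
contact_force: [-0.2, -0.2, -0.8]
finger_gap: 0.0447
gripper_force: 4.9
```

Emit:
move_arm --rows '[[[0,0,0.03],0],[[0,0,0.06],0],[[0,0,0.06],0],[[0,0,0.06],0]]'

```text
time_s: 12.65
tool_pos: [0.4916, -0.3773, 0.2013]
eef_rot: [-0.0, 0.076, 0.997, 0.0]
contact_force: [-0.8, -0.0, -1.5]
finger_gap: 0.0445
gripper_force: 4.9
```

```bash
python3 - <<'E'
from h import *
s=robot.state();p=s['tool_pos'];print(p,2*np.arctan2(-s['eef_rot'][1],s['eef_rot'][2]),s['time_s'],s['finger_gap'])
t=cam("top");d=cam("scene");np.savez("top4.npz",**t);np.savez("scene4.npz",**d)
cv2.imwrite("pics/t4.png",np.hstack([cv2.resize(t['img'][150:300,380:500],(400,500)),cv2.resize(d['img'][220:370,70:190],(400,500))]))
# bun: brown blob in both initial views
out=[]
for n,(u0,v0,u1,v1) in dict(top0=(182,192,204,224),scene0=(330,147,353,170)).items():
    c=dict(np.load(n+'.npz')); h=cv2.cvtColor(c['img'],cv2.COLOR_BGR2HSV)
    m=((h[...,0]<16)&(h[...,1]>110)&(h[...,2]>50)).astype(np.uint8)*255; M=np.zeros_like(m);M[v0:v1,u0:u1]=m[v0:v1,u0:u1]
    k=max(cv2.findContours(M,0,1)[0],key=cv2.contourArea);(x,y),r=cv2.minEnclosingCircle(k);print(n,x,y,r,cv2.boundingRect(k),onz(c,x,y,.073)); out+=[c,(x,y)]
print(tri(*out))
E
```

```text
[ 0.4915903  -0.37732927  0.20129517] -0.15199895033726044 12.65 0.04450800509526877
top0 192.99729919433594 208.229736328125 8.46872329711914 (185, 200, 17, 17) [0.57534673 0.29065297 0.073     ]
scene0 341.03216552734375 157.58187866210938 8.928038597106934 (333, 149, 17, 18) [0.57767172 0.28862731 0.073     ]
(array([0.57566687, 0.29156929, 0.06933154]), np.float64(4.8548057111207985e-05))
```

View pics/t4.png

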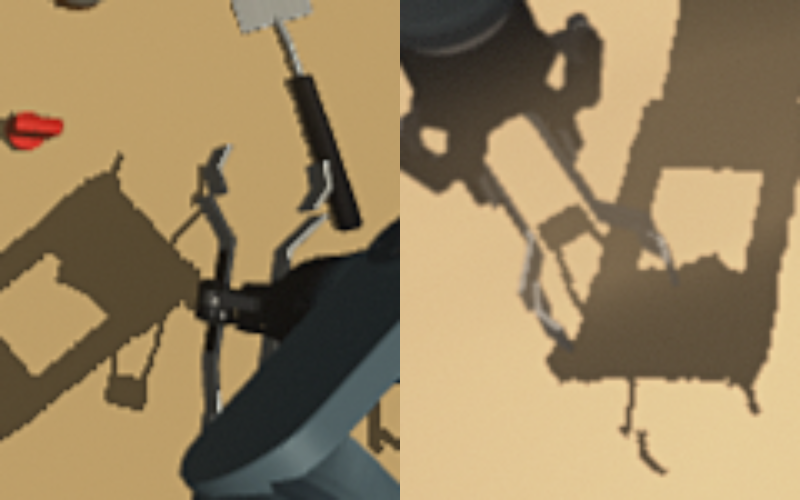

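The tongs hang level with the jaws open. The jaw tips are near (449,194) and (476.5,199.5) in the top view, and (152.5,305) and (121.5,324.5) in the scene view. I'll check the mouth offset numerically; that was my tenth and last picture.

```bash
python3 - <<'E'
from h import *
t=dict(np.load("top4.npz"));s=dict(np.load("scene4.npz"))
L=tri(t,(448.6,194),s,(152.1,304.5));R=tri(t,(476.2,199.1),s,(121.2,324))
print(L,R); m=(L[0]+R[0])/2; p=np.array([.4916,-.3773,.2013]); print("tips mid-tcp",m-p,"top plane",(onz(t,448.6,194,.198)+onz(t,476.2,199.1,.198))/2-p,"expected",115*np.cos(.152),-115*np.sin(.152))
a=-.088; print("target tcp",np.array([.5763,.290])-.095*np.array([np.cos(a),np.sin(a)]))
E
```

```text
(array([ 0.61532336, -0.36507004,  0.18031373]), np.float64(0.0077824789406606455)) (array([ 0.6042217 , -0.4317561 ,  0.17916484]), np.float64(0.008798097607590405))
tips mid-tcp [ 0.11817253 -0.02111307 -0.02156071] top plane [ 0.11333023 -0.01642322 -0.0033    ] expected 113.67407579781766 -17.412768060018653
target tcp [0.4816676  0.29834921]
```

Emit:
move_arm --rows '[[[0,0.04,0],0.01],[[0,0.11,0],0.02],[[0,0.2,0],0.03],[[0,0.3,0],0.043],[[-0.007,0.4,0],0.043]]'

```text
time_s: 13.17
tool_pos: [0.489, -0.2553, 0.2003]
eef_rot: [-0.001, 0.043, 0.999, 0.001]
contact_force: [1.1, 1.0, -1.1]
finger_gap: 0.0446
gripper_force: 4.9
```

Emit:
move_arm --rows '[[[0,0.1,0],0],[[0,0.2,0],0],[[0,0.3,0],0],[[0,0.4,0],0],[[-0.007,0.5,0],0]]'

```text
time_s: 13.58
tool_pos: [0.4867, -0.1051, 0.2006]
eef_rot: [-0.001, 0.043, 0.999, 0.0]
contact_force: [0.3, 0.7, -2.0]
finger_gap: 0.0444
gripper_force: 4.9
```

Emit:
move_arm --rows '[[[0,0.1,0],0],[[0,0.2,0],0],[[0,0.3,0],0],[[0,0.4,0],0],[[-0.007,0.5,0],0]]'

```text
time_s: 14.0
tool_pos: [0.4844, 0.0447, 0.2007]
eef_rot: [-0.001, 0.043, 0.999, 0.0]
contact_force: [0.7, 0.6, -1.4]
finger_gap: 0.0444
gripper_force: 4.9
```

Emit:
move_arm --rows '[[[0,0.1,0],0],[[0,0.2,0],0],[[0,0.3,0],0],[[0,0.4,0],0],[[-0.007,0.5,0],0]]'

```text
time_s: 14.42
tool_pos: [0.4821, 0.1945, 0.2006]
eef_rot: [-0.001, 0.043, 0.999, -0.0]
contact_force: [0.2, -0.1, -0.7]
finger_gap: 0.0445
gripper_force: 4.9
```

Emit:
move_arm --rows '[[[0,0.1,0],0],[[0,0.19,0],0],[[0,0.27,0],0],[[0,0.32,0],0],[[-0.007,0.35,0],0]]'

```text
time_s: 14.83
tool_pos: [0.4799, 0.2996, 0.2005]
eef_rot: [-0.001, 0.042, 0.999, -0.0]
contact_force: [-0.2, -0.2, -0.8]
finger_gap: 0.0445
gripper_force: 4.9
```

Emit:
move_arm --rows '[[[0,0,0],0],[[0,0,0],0],[[0,0,0],0],[[0,0,0],0],[[0,0,0],0]]'

```text
time_s: 15.25
tool_pos: [0.4814, 0.2967, 0.2014]
eef_rot: [0.0, 0.044, 0.999, -0.0]
contact_force: [0.2, 0.1, -1.4]
finger_gap: 0.0442
gripper_force: 4.9
```

```bash
python3 - <<'E'
from h import *
s=robot.state();p=s['tool_pos'];print(p,2*np.arctan2(-s['eef_rot'][1],s['eef_rot'][2]),s['time_s'],s['finger_gap'],s['gripper_force'])
t=cam("top");d=cam("scene");np.savez("top5.npz",**t);np.savez("scene5.npz",**d)
for n,c in(("top",t),("scene",d)):
    h=cv2.cvtColor(c['img'],cv2.COLOR_BGR2HSV); b=(h[...,0]<16)&(h[...,1]>110)&(h[...,2]>50)
    r=dict(top=(180,190,280,230),scene=(270,140,360,215))[n]; M=np.zeros(b.shape,np.uint8);M[r[1]:r[3],r[0]:r[2]]=b[r[1]:r[3],r[0]:r[2]]*255
    for k in cv2.findContours(M,0,1)[0]:
        if cv2.contourArea(k)>40: print(n,cv2.minEnclosingCircle(k),cv2.boundingRect(k))
E
```

```text
[0.48143978 0.29665514 0.20144353] -0.08881692376886109 15.25 0.044180513846982725 4.855916127562523
top ((192.22413635253906, 207.29310607910156), 7.803613185882568) (185, 200, 12, 16)
top ((260.0, 212.5), 15.041708946228027) (251, 198, 17, 30)
top ((226.4262237548828, 208.79507446289062), 14.878642082214355) (218, 194, 17, 30)
scene ((292.5, 194.0), 15.239850997924805) (281, 181, 26, 27)
scene ((319.30487060546875, 175.30487060546875), 14.573408126831055) (307, 163, 26, 26)
scene ((341.33782958984375, 157.2567596435547), 9.139659881591797) (333, 149, 17, 18)
```

Emit:
move_arm --rows '[[[0,0.005,-0.05],0],[[0,0.005,-0.1],0],[[0,0.005,-0.15],0],[[0,0.005,-0.2],0],[[0,0.005,-0.23],0]]'

```text
time_s: 15.77
tool_pos: [0.4806, 0.2984, 0.1308]
eef_rot: [-0.001, 0.044, 0.999, -0.0]
contact_force: [0.3, -1.3, -1.6]
finger_gap: 0.0446
gripper_force: 4.9
```

Emit:
move_arm --rows '[[[0,0,0],0],[[0,0,0],0],[[0,0,0],0]]'

```text
time_s: 16.02
tool_pos: [0.4819, 0.2992, 0.1333]
eef_rot: [0.001, 0.044, 0.999, 0.0]
contact_force: [0.1, 0.4, -1.1]
finger_gap: 0.0445
gripper_force: 4.9
```

```bash
python3 - <<'E'
from h import *
s=robot.state();p=s['tool_pos'];print(p,s['contact_force'])
c=cam("top");np.savez("top6.npz",**c)
h=cv2.cvtColor(c['img'],cv2.COLOR_BGR2HSV)
print("bun px exp",proj(c,[.5763,.29,.073]))
a=-.0888; m=p[:2]+.095*np.array([np.cos(a),np.sin(a)]);z=p[2]-.031+.028
for dx in(-.02,0,.02):
  for dy in(-.038,.038): print(dx,dy,proj(c,[m[0]+dx*np.cos(a)-dy*np.sin(a),m[1]+dx*np.sin(a)+dy*np.cos(a),z]).round(1))
I=c['img'][190:228,170:224]; g=cv2.cvtColor(c['img'],cv2.COLOR_BGR2GRAY)
b=((h[...,0]<16)&(h[...,1]>110)&(h[...,2]>50))[190:228,170:224]
d=cv2.absdiff(c['img'],np.load("top0.npz")['img']).max(2)[190:228,170:224]
for r in range(0,38): print(r+190,''.join('b' if b[r,k] else('#' if d[r,k]>45 else '.') for k in range(54)))
E
```

```text
[0.48191606 0.29917173 0.13334858] [ 0.12926275  0.38548719 -1.08994933]
bun px exp [193.24273873 207.89289552]
-0.02 -0.038 [201.  214.9]
-0.02 0.038 [172.6 211.9]
0 -0.038 [202.  207.4]
0 0.038 [173.6 204.4]
0.02 -0.038 [202.9 199.9]
0.02 0.038 [174.6 196.9]
190 ......................................................
191 ......................................................
192 ......................................................
193 ......................................................
194 ......................................................
195 ......................................................
196 .....................................................b
197 ......##............................................bb
198 .....####...#.......................................bb
199 .....####...#.......................................bb
200 ....#####.....#......bbb.b.....#....................bb
201 ....####......##....bbbb.bb....#...................bb.
202 ...#.###.....##...bbbbbbbbbb....#..................bb.
203 ...####............bbbbbbbbbbb..#..................bb.
204 ...####..
[... 702 characters left out ...]
.#########.##...#....bbb....##..#............bb....
217 ##..#########.##...#.........#..................bb...b
218 ##.#########..##...##........#..................bb.bbb
219 ############..#....##...#....#..................bbbbbb
220 ############.......##...#........................bbbbb
221 ############.......##...#........................bbbbb
222 ############.#..........#....#.....................bbb
223 ##############..........#....##.....................b.
224 ###############.........#....##...#...................
225 ###############...#..........##...#...................
226 ############.##...##.........#....##..................
227 ###########..##...##..............##..................
```

The jaws appear where predicted around the roll: left jaw near column 175, right jaw near column 202, middle row about 205. Lowering the rest of the way.

Emit:
move_arm --rows '[[[0,0,-0.03],0],[[0,0,-0.06],0],[[0,0,-0.09],0],[[0,0,-0.115],0],[[0,0,-0.135],0]]'

```text
time_s: 16.48
tool_pos: [0.4805, 0.2988, 0.0903]
eef_rot: [-0.001, 0.044, 0.999, -0.0]
contact_force: [0.4, 0.2, -1.9]
finger_gap: 0.044
gripper_force: 4.9
```

Emit:
move_arm --rows '[[[0,0,0],0],[[0,0,0],0],[[0,0,0],0]]'

```text
time_s: 16.73
tool_pos: [0.4814, 0.2992, 0.092]
eef_rot: [0.0, 0.044, 0.999, 0.0]
contact_force: [0.3, -0.1, -2.0]
finger_gap: 0.0445
gripper_force: 4.9
```

Emit:
move_arm --rows '[[[0,0,0],0],[[0,0,0],0],[[0,0,0],0]]' --jaw 0.1

```text
time_s: 16.98
tool_pos: [0.4815, 0.2992, 0.0923]
eef_rot: [0.0, 0.044, 0.999, 0.0]
contact_force: [-0.5, -1.2, -0.6]
finger_gap: 0.0385
gripper_force: 6.0
```

Emit:
move_arm --rows '[[[0,0,0],0],[[0,0,0],0],[[0,0,0],0]]' --jaw 0.2

```text
time_s: 17.23
tool_pos: [0.4814, 0.2991, 0.0921]
eef_rot: [0.0, 0.044, 0.999, 0.0]
contact_force: [0.1, -0.0, -1.6]
finger_gap: 0.0348
gripper_force: 13.6
```

Emit:
move_arm --rows '[[[0,0,0],0],[[0,0,0],0],[[0,0,0],0],[[0,0,0],0]]' --jaw 0.35

```text
time_s: 17.57
tool_pos: [0.4813, 0.2991, 0.092]
eef_rot: [0.0, 0.044, 0.999, 0.0]
contact_force: [0.9, 0.4, -0.9]
finger_gap: 0.0339
gripper_force: 20.6
```

Emit:
move_arm --rows '[[[0,0,0.01],0],[[0,0,0.03],0],[[0,0,0.05],0],[[0,0,0.07],0],[[0,0,0.09],0]]'

```text
time_s: 17.98
tool_pos: [0.4814, 0.2991, 0.1198]
eef_rot: [0.0, 0.044, 0.999, 0.0]
contact_force: [0.2, 0.3, -1.7]
finger_gap: 0.034
gripper_force: 20.6
```

Emit:
move_arm --rows '[[[0,0,0.03],0],[[0,0,0.06],0],[[0,0,0.09],0],[[0,0,0.12],0],[[0,0,0.15],0]]'

```text
time_s: 18.4
tool_pos: [0.4813, 0.2991, 0.1651]
eef_rot: [0.0, 0.044, 0.999, 0.0]
contact_force: [0.1, -0.0, -1.7]
finger_gap: 0.0337
gripper_force: 20.5
```

Emit:
move_arm --rows '[[[0,0,0.03],0],[[0,0,0.06],0],[[0,0,0.08],0],[[0,0,0.1],0],[[0,0,0.11],0]]'

```text
time_s: 18.82
tool_pos: [0.4815, 0.2992, 0.1979]
eef_rot: [0.0, 0.044, 0.999, 0.0]
contact_force: [0.2, 0.2, -1.1]
finger_gap: 0.0338
gripper_force: 20.5
```

Emit:
move_arm --rows '[[[0,0,0],0],[[0,0,0],0],[[0,0,0],0],[[0,0,0],0],[[0,0,0],0]]'

```text
time_s: 19.23
tool_pos: [0.4809, 0.299, 0.1964]
eef_rot: [-0.0, 0.044, 0.999, -0.0]
contact_force: [-0.6, -0.2, -1.5]
finger_gap: 0.0338
gripper_force: 20.5
```

```bash
python3 - <<'E'
from h import *
s=robot.state();print(s['tool_pos'],s['contact_force'],s['finger_gap'],s['gripper_force'])
out=[]
for n,r in dict(top=(165,185,285,235),scene=(270,95,380,215)).items():
    c=cam(n);h=cv2.cvtColor(c['img'],cv2.COLOR_BGR2HSV); b=(h[...,0]<16)&(h[...,1]>110)&(h[...,2]>50)
    M=np.zeros(b.shape,np.uint8);M[r[1]:r[3],r[0]:r[2]]=b[r[1]:r[3],r[0]:r[2]]*255
    print(n,"exp",proj(c,[.576,.29,.175]))
    for k in cv2.findContours(M,0,1)[0]:
        if cv2.contourArea(k)>40: print(n,cv2.minEnclosingCircle(k),cv2.boundingRect(k))
E
```

```text
[0.48094774 0.29895047 0.19636473] [-0.62683314 -0.15399815 -1.50875191] 0.033771608921220886 20.549362571910024
top exp [183.57581942 204.46719623]
top ((260.0, 212.5), 15.041708946228027) (251, 198, 17, 30)
top ((182.9499969482422, 204.8249969482422), 9.38536262512207) (174, 197, 18, 17)
top ((226.4262237548828, 208.79507446289062), 14.878642082214355) (218, 194, 17, 30)
scene exp [344.41441589 129.32653923]
scene ((292.5, 194.0), 15.239850997924805) (281, 181, 26, 27)
scene ((319.30487060546875, 175.30487060546875), 14.573408126831055) (307, 163, 26, 26)
scene ((345.5, 129.0), 9.12424373626709) (338, 120, 16, 19)
```

The roll is up about 10 cm, at (183,205) in the top view and (345.5,129) in the scene view, matching the predicted lifted position. The long rolls have not moved. Handing in.

```bash
python3 -c "
from cell import robot
print(robot.close_job())"
```

```text
the job is handed in; nothing more can be done
None
```

I handed the job in with the key left in the gas cock, which is turned clockwise to its stop, and the round roll held in the tongs about 10 cm above the rack; the long rolls have not moved, and no verdict came back.

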